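# Third hand for the canister stop

## Robot

A 7-joint arm with a two-finger parallel gripper is mounted at the origin on the work surface. World frame = base frame: x ahead of the robot, y to its left, z up, the work surface at z = 0. Lengths are in m, angles in rad, forces in N, time in s.
With the tool pointing down it reaches from about 0.35 to 0.9 m from the base axis. Payload 8.1 kg.
Tool frame: the origin (TCP) lies at the very end of the fingers, on their centre line; the grasp point (between the pads) lies 19 mm behind it (arm.tcp_to_grasp is the z of the grasp point in the tool frame, in m); z points along the fingers, y is the line along which they close (so a half turn about z gives the same grasp; the last joint's range is limited). The gripper opens to 92 mm and grips with 3 to 60 N. Pads are 19 mm wide; open, the fingers measure 130 mm over their backs; the gripper's body (75 mm by 190 mm) begins 47 mm behind the grasp point.
Start: joints at [-0.103, 0.434, 0.025, 1.573, -0.012, 1.134, -0.075], TCP at [0.625, -0, 0.227] pointing down, gripper open.
Joint ranges: [-2.62, 2.62], [-0.44, 2.09], [-1.27, 1.32], [0.08, 2.57], [-1.32, 4.46], [0.12, 2], [-2.74, 2.74]. Speed limits (rad/s): [2.22, 2.22, 3.01, 3.01, 3.14, 3.14, 3.14].

## Interface

Orientations are given as a rotation vector (axis times angle).
In Python, from cell import readout, vision, sign_off, arm gives the robot as it stands. The module is installed in compiled form; this text tells all that it offers.
- The arm moves only by the shell command python3 -m creep 'ROWS' [FORCE]. ROWS is JSON, a list of rows, each a list of 5 numbers: the shift along the tool's x, y, z in units of 4 cm (1.0 is 4 cm), then the turn about the tool's z in units of 4 degrees (1.0 is 4 degrees), then the opening, from 0 (shut) to 1 (fully open). A call has 1 to 12 rows; each row shifts and turns the commanded pose from where the row before left it, along the tool's axes as they then stand; what a row does not reach is not made up. A row lasts 1/8 s, in which the tool goes at most 62.5 mm and 10.7 degrees, less where a joint would pass 70% of its speed; a pose out of reach is approached as far as the arm can. A call with a number of a shift or a turn outside -1 to 1 is refused whole. A call with a gripper value outside its range is refused whole. The fingers move at their own pace and stop on an object; FORCE is the grip in N (left out, the last holds). Time passes only in rows, so rows that do not move let the fingers close. It gives the time, the measured TCP pose, the force, the opening and the grip force at its end, in the units of the state.
- readout.observe(): the state, without advancing time (a new reading comes with each control period).
- vision.get_image(name): name is "scene" or "side" or "wrist"; returns a dict with "pixels" (480x640x3 uint8, blue, green, red), "z_map" (480x640 float32, m along the optical axis (not along the pixel's ray), 0 where there is no reading), "camera_matrix" (3x3 intrinsics, pixels), "k1" (the pictures are not rectified: a ray, as slopes to the right and down, at radius r is drawn at 1 + k1 r^2 times it, then the intrinsics apply), "position" and "rotation" of the camera in the world. Camera axes: x right, y up, looking along -z (the intrinsics and any distortion apply to the point x, -y, -z); pixel columns grow to the right and rows downward; lengths in m; the calibration is good to about 2 mm. A picture is of the moment at which its call begins.
- sign_off(): hands the job in; it is judged then, once.
The state is a dict: "clock": time; "joints": joint angles; "dq": joint speeds; "joint_efforts": joint torques, N m; "position": TCP position; "ee_rot": TCP orientation; "force": force on the tool from outside, world axes, zero at the start; "ft_torque": the same for the moment, N m; "width": opening from 0.0 (shut) to 1.0 (fully open); "gripper_force": force on a finger pad.
Only numpy, scipy, OpenCV 4.12 (cv2) and the standard library are available. Lean on these libraries where they do the work, as an engineer would, in place of code of your own. Each camera call takes 0.05 s, during which the arm holds its last target. There are 200 camera calls.

## Task

Hang the loose L-shaped walnut canister stop by its slot over the little dowel on top of the shelf, flat down and with its upright board towards the rail; then press it square and flush against the rail with a steady push of about 10 newtons, without ramming it, so that I can screw it on from behind. Finish while still holding it pressed like that - do not let go or back off - and leave the canister, mug, scoop, tamper and drawer as they are.

Things in the scene. Friction and masses are not known exactly. Their poses are not given: they have to be found in the camera images.
- stop_board (a point): Centre of the canister stop's upright board, 42.5 mm above the stop's underside. The board is 15 mm thick (x), 90 mm wide (y), its top 85 mm above the underside; it can be pinched across its 15 mm from above. Axes: x = across the board, pointing from the base plate out through the board's outer face; y along the board; z up.
- stop_slot (a point): Centre of the slot in the stop's base plate, at the underside; 35.5 mm in -x from the board's middle plane. The slot goes right through the 12 mm plate, 30 mm long (x), 18 mm wide (y). The board's outer face is 43 mm in +x from here, the base plate's free edge 28 mm in -x. Axes as for the board.
- stop_face (a point): Point in the middle of the outer (+x) face of the stop's upright board, 20 mm above the underside: the face that goes against the rail. Axes as for the board.
- dowel: Fixed upright walnut dowel, 10 mm diameter, 24 mm tall; origin at the centre of its foot, on the shelf top. Its x axis is horizontal, square to the rail, pointing to the rail's face, which is 49 mm away; y runs along the rail; z up. With the slot centred on the dowel the stop is 6 mm short of the rail; the slot lets it slide up to it.
- rail_face (a point): Centre of the rail's face that looks at the dowel, 20 mm above the shelf top. The rail is a rigid, fixed walnut strip 18 mm thick, 180 mm long, 40 mm tall, standing on the shelf top. Axes: x points into the rail (the pressing direction), y along it, z up.
- rail: The same rail; origin in the middle of its underside, 9 mm behind the face; axes as for its face.
- stop: The canister stop: a loose L-shaped walnut bracket, about 0.13 kg, standing flat on the shelf top. Base plate 71 x 90 x 12 mm (x, y, z), with the upright board on its +x edge. Origin at the slot's centre on the underside, axes as for the board.
- canister: Cream ceramic canister with wooden lid, 94 mm diameter, 136 mm tall, loose on the shelf top; origin at the centre of its underside. Leave alone.
- mug: Glass mug, 76 mm diameter, 90 mm tall, loose on the shelf top; origin at the centre of its underside. Leave alone.
- scoop: Aluminium scoop, about 135 mm long, 30 mm tall, lying in the drawer; origin under its bowl. Leave alone.
- tamper: Wooden tamper, 52 mm diameter, 62 mm tall, standing in the drawer; origin at the centre of its underside. Leave alone.
- shelf_drawer0_handle (a point): Bar handle of the shelf's drawer, which is pulled partly out towards the robot. The shelf is a low plywood unit, 300 mm deep, 800 mm wide, its flat top 110 mm above the table. Leave alone.
Things that resemble listed ones, but are neither listed nor needed, are in the scene too. Leave any orange or pink look-alike of the stop alone.

How it is judged:
By the outcome, as a careful person would: the job done as asked, in the order asked, and still so for the second after the job is handed in, while the arm keeps its last pose, push and grip.
It also fails if it takes over 54 s, if anything falls off the work surface, if the arm or the gripper's body presses on something with over 40 N, if the wrist force passes 120 N, or if a joint passes its speed limit or range.

## Working session

There is one attempt and no reset: what is moved stays moved. The work goes in short steps, Python scripts to look and compute and a shell command to move; the robot and the scene stay as the last step left them, time stands still between calls to the robot, and variables do not carry over. Pictures are saved under pics/ and viewed, at most 10 in all, crops included, and the job is handed in when it is done.

```bash
mkdir -p pics
cat > h.py <<'E'
import numpy as np,cv2
from cell import readout,vision
def grab(n):
    d=vision.get_image(n); return d
def world(d,u,v,z=None,):
    """pixel arrays -> world points; by depth, or onto plane z"""
    K=np.array(d["camera_matrix"],float);k=d["k1"]
    u=np.atleast_1d(np.array(u,float));v=np.atleast_1d(np.array(v,float))
    p=cv2.undistortPoints(np.stack([u,v],-1)[:,None,:],K,np.array([k,0,0,0,0.]))[:,0]
    r=np.stack([p[:,0],-p[:,1],-np.ones(len(p))],-1)
    R=np.array(d["rotation"],float)
    if R.shape!=(3,3): R=cv2.Rodrigues(R)[0]
    w=r@R.T; c=np.array(d["position"],float)
    if z is None: t=d["z_map"][v.astype(int),u.astype(int)]
    else: t=(z-c[2])/w[:,2]
    return c+w*t[:,None]
E
python3 - <<'E'
from h import *
a=[]
for n in("scene","side"):
    d=grab(n);cv2.imwrite(f"pics/{n}0.png",d["pixels"]);print(n,d["position"],d["rotation"],d["k1"],d["camera_matrix"])
s=readout.observe();print(s["clock"],s["position"],s["ee_rot"],s["force"],s["width"])
E
```

```text
scene [ 1.20826557 -0.06247884  1.36877909] [0.42709962 0.42746525 1.58151638] 0.06339043828840342 [[568.3200391    0.         317.13950253]
 [  0.         568.3200391  233.3222752 ]
 [  0.           0.           1.        ]]
side [0.28316949 0.74144502 0.73151754] [ 0.16640571 -1.32586957 -2.64687204] 0.02808949879306148 [[454.58744663   0.         319.3731908 ]
 [  0.         454.58744663 243.2488833 ]
 [  0.           0.           1.        ]]
0.1 [ 6.24541045e-01 -6.62806731e-05  2.26015423e-01] [-2.22091610e+00 -2.22065364e+00  1.74436691e-03] [-0.0431061   1.02167791 -0.12040518] 1.0011593687979867
```

View pics/scene0.png

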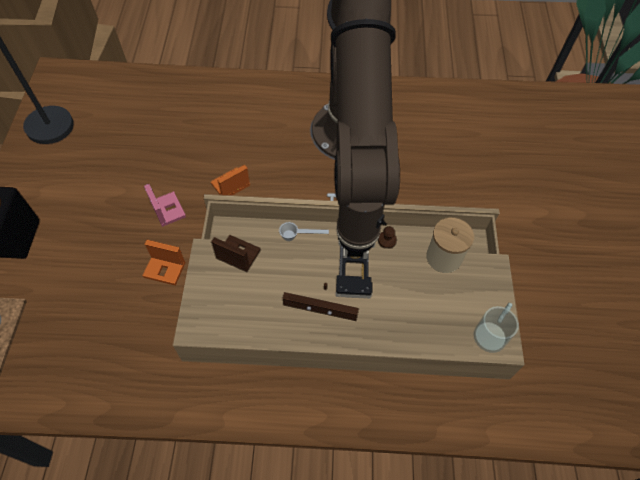

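View pics/side0.png

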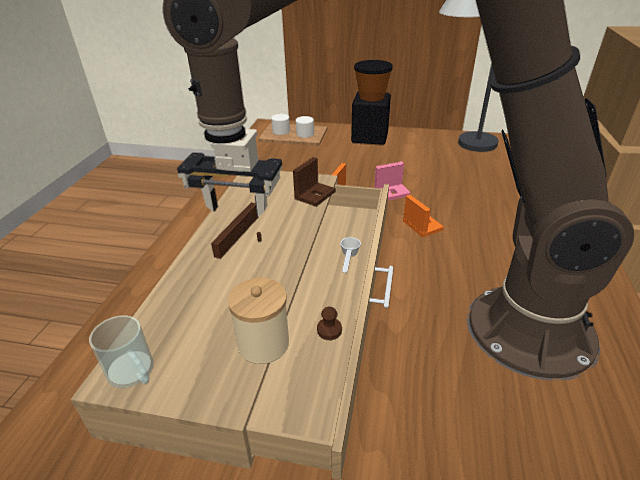

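Scene view: the candidates are the walnut stop at (236,252), a pink one at (165,205) and orange ones at (232,182) and (163,262). Only the walnut one on the shelf fits the description. The rail is at (320,306), the dowel at (325,286) and the drawer front at row 205. I'll confirm the stop in a crop and measure.

```bash
cat > m.py <<'E'
from h import *
def dark(d,thr=75):
    h=d["pixels"].max(2); return h<thr
E
python3 - <<'E'
from m import *
d=grab("scene");s=grab("side")
im=d["pixels"]
a=cv2.resize(im[215:330,195:375],None,fx=4.4,fy=4.4,interpolation=cv2.INTER_CUBIC)
cv2.imwrite("pics/crop1.png",a[:600,:800])
for nm,(u0,v0,u1,v1) in dict(stop=(200,225,275,280),dowel=(318,278,331,293),rail=(275,288,362,325)).items():
    m=np.zeros(im.shape[:2],bool);m[v0:v1,u0:u1]=1
    m&=dark(d); v,u=np.nonzero(m)
    P=world(d,u,v); print(nm,len(u),P.min(0).round(3),P.max(0).round(3))
    if nm=='rail':
        q=P[P[:,2]>.143];print(len(q),cv2.minAreaRect((q[:,:2]*1000).astype(np.float32)),np.median(q[:,2]))
    if nm=='dowel': print(P[:,2].round(3),np.median(P[P[:,2]>.127],0) )
    if nm=='stop':
        for lo,hi in((.112,.128),(.188,.205)):
            q=P[(P[:,2]>lo)&(P[:,2]<hi)];print(len(q),cv2.minAreaRect((q[:,:2]*1000).astype(np.float32)),q.mean(0))
print("shelf",world(d,[280,400],[270,320]))
E
```

```text
stop 1066 [ 0.475 -0.333  0.105] [ 1.208 -0.062  1.369]
425 ((525.34375, -278.10552978515625), (91.80236053466797, 75.56644439697266), 67.98825073242188) [ 0.5212591  -0.26867441  0.12106215]
245 ((551.3564453125, -288.3808898925781), (88.27488708496094, 18.75876235961914), 66.44178771972656) [ 0.55237919 -0.28904118  0.19393691]
dowel 19 [ 0.603 -0.059  0.114] [ 0.613 -0.054  0.137]
[0.137 0.131 0.132 0.134 0.136 0.127 0.134 0.129 0.13  0.13  0.13  0.125
 0.124 0.127 0.115 0.123 0.119 0.115 0.114] [ 0.60787762 -0.05672839  0.13055008]
rail 1135 [ 0.609 -0.155  0.104] [1.208 0.02  1.369]
759 ((911.73974609375, -25.725814819335938), (573.1107177734375, 169.28561401367188), 9.390588760375977) 0.15037263557131242
shelf [[ 0.56410789 -0.17000333  0.11121093]
 [ 0.68236081  0.1234182   0.1171466 ]]
```

View pics/crop1.png

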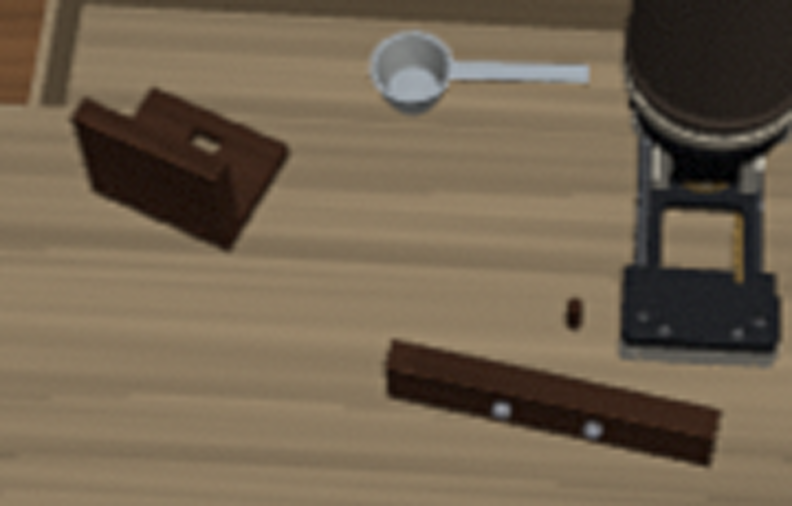

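The crop confirms the walnut stop: its slot is at crop (205,142), the board points down-left, the dowel is at (574,313) and the rail runs from (390,345) to (718,410). I'll measure the rail and dowel more precisely.

Run:
```python
from m import *
d=grab("scene");s=grab("side")
def msk(d,b):
    m=np.zeros((480,640),bool);m[b[1]:b[3],b[0]:b[2]]=1
    m&=dark(d)&(d["z_map"]>0);v,u=np.nonzero(m);return u,v
u,v=msk(d,(275,288,362,325));P=world(d,u,v)
q=world(d,u,v,.150)[P[:,2]>.1455]
print("rail",cv2.minAreaRect((q[:,:2]*1000).astype(np.float32)),np.percentile(P[:,2],[50,90]))
# near edge of rail (first dark row per column) at z=.15
us=np.unique(u);us=us[3:-6];vt=np.array([v[u==x].min()for x in us])-.5
e=world(d,us,vt,.15);k=np.polyfit(e[:,1],e[:,0],1);print("face line x=%.4f*y+%.4f"%tuple(k),"yaw",-np.degrees(np.arctan(k[0])),"y ends",e[0],e[-1])
u,v=msk(d,(318,278,331,293));P=world(d,u,v)
print("dowel scene: top/bottom rows",v.min(),v.max(),u.mean(),world(d,[u[v<=v.min()+1].mean()],[v.min()+1],.134),world(d,[u.mean()],[v.max()],.11))
u,v=msk(s,(252,228,266,246));P=world(s,u,v);print("dowel side",len(u),world(s,[u.mean()],[v.mean()],.122),P.mean(0))
u,v=msk(s,(205,200,262,260));P=world(s,u,v);q=world(s,u,v,.15)[P[:,2]>.145];print("rail side",len(q),cv2.minAreaRect((q[:,:2]*1000).astype(np.float32)))
u,v=msk(d,(200,225,275,280));P=world(d,u,v)
q=world(d,u,v,.195)[P[:,2]>.189];print("board top",cv2.minAreaRect((q[:,:2]*1000).astype(np.float32)))
w=grab("wrist");cv2.imwrite("pics/wrist0.png",w["pixels"]);print(w["position"],w["rotation"])
```

```text
rail ((660.0653686523438, -61.32630157470703), (68.45616149902344, 183.97511291503906), 3.31555438041687) [0.14809802 0.33164053]
face line x=-0.1722*y+0.6306 yaw 9.770258124422359 y ends [ 0.64234638 -0.14759502  0.15      ] [0.62009427 0.01432727 0.15      ]
dowel scene: top/bottom rows 283 289 325.05555555555554 [[ 0.60722192 -0.05642892  0.134     ]] [[ 0.60904189 -0.05608186  0.11      ]]
dowel side 28 [[ 0.60806897 -0.0584112   0.122     ]] [ 0.60633416 -0.05413828  0.12523846]
rail side 191 ((669.1271362304688, -78.0068130493164), (104.65990447998047, 196.30657958984375), 22.651464462280273)
board top ((553.4338989257812, -288.2494201660156), (92.01769256591797, 19.221271514892578), 69.13511657714844)
[0.62473133 0.075877   0.38450684] [-0.28229526  0.00152467 -0.00092058]
```

View pics/wrist0.png

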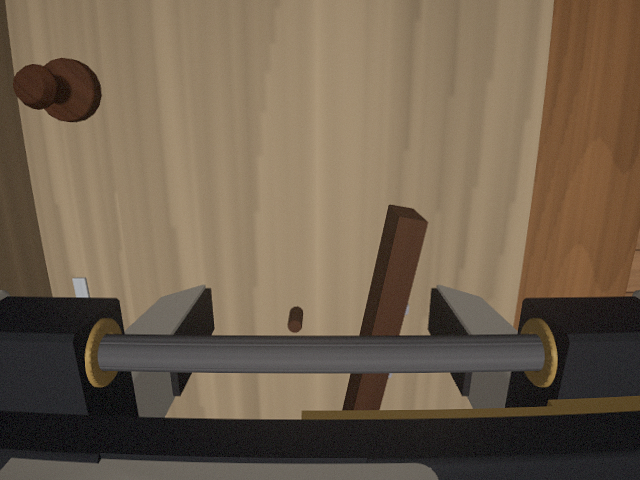

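The wrist view shows the dowel at (295,318), the rail running from (405,210) to (365,400), and the tamper at top left. The gripper polluted the rail fit, so I'll redo it with a height limit, using both the scene and wrist cameras.

Run:
```python
from m import *
d=grab("scene");w=grab("wrist")
def top(d,b,z0,z1,zp):
    m=np.zeros((480,640),bool);m[b[1]:b[3],b[0]:b[2]]=1
    m&=dark(d)&(d["z_map"]>0);v,u=np.nonzero(m);P=world(d,u,v)
    k=(P[:,2]>z0)&(P[:,2]<z1);return u[k],v[k],P[k]
u,v,P=top(d,(275,288,362,325),.105,.16,.15)
us=np.unique(u);us=us[3:-3];vt=np.array([v[u==x].min()for x in us])-.5
e=world(d,us,vt,.15);k=np.polyfit(e[:,1],e[:,0],1);print("scene face x=%.4f*y+%.4f"%tuple(k),"yaw",-np.degrees(np.arctan(k[0])),"ends",e[0],e[-1])
u,v,P=top(w,(340,200,435,335),.105,.16,.15)
vs=np.arange(218,325);ul=np.array([u[v==x].min()for x in vs])-.5
e=world(w,ul,vs,.15);k=np.polyfit(e[:,1],e[:,0],1);print("wrist face x=%.4f*y+%.4f"%tuple(k),"yaw",-np.degrees(np.arctan(k[0])),e[0],e[-1])
u,v,P=top(w,(280,300,310,334),.105,.14,0);t=v>np.percentile(v,90);b=v<np.percentile(v,10)
print("dowel wrist",u.min(),u.max(),v.min(),v.max(), world(w,[u[b].mean(),u[t].mean()],[v.min(),v.max()],.134), world(w,[u.mean()],[v.mean()],.122))
```

```text
scene face x=0.1668*y+0.6659 yaw -9.46765232318211 ends [ 0.64234638 -0.14759502  0.15      ] [0.66887983 0.01275711 0.15      ]
wrist face x=0.1767*y+0.6584 yaw -10.021244777506155 [0.66251241 0.02250595 0.15      ] [ 0.65030931 -0.04631652  0.15      ]
dowel wrist 288 302 307 331 [[ 0.60769742 -0.04197124  0.134     ]
 [ 0.6078737  -0.05990017  0.134     ]] [[ 0.60674504 -0.0541816   0.122     ]]
```

```bash
python3 -m creep '[[-0.9,-0.23,0,0,1],[-0.9,-0.23,0,0,1],[-0.9,-0.23,0,0,1],[-0.9,-0.23,0,0,1],[-0.9,-0.23,0,0,1],[-0.9,-0.23,0,0,1],[-0.9,-0.23,0,0,1],[-0.9,-0.23,0,0,1]]' && python3 -m creep '[[0,0,0,0.9,1],[0,0,0,0.9,1],[0,0,0,0.9,1],[0,0,0,0.9,1],[0,0,0,0.9,1],[0,0,0,0.9,1],[0,0,0,0,1],[0,0,0,0,1]]'
python3 - <<'E'
from m import *
w=grab("wrist");cv2.imwrite("pics/wrist1.png",w["pixels"])
s=readout.observe();R=cv2.Rodrigues(np.array(s["ee_rot"]))[0];print(s["position"],R[:,1],np.degrees(np.arctan2(R[1,1],R[0,1])))
d=grab("scene")
m=dark(w)&(w["z_map"]>0);v,u=np.nonzero(m);P=world(w,u,v);k=(P[:,2]>.188)&(P[:,2]<.202)
print(k.sum(),cv2.minAreaRect((P[k,:2]*1000).astype(np.float32)),P[k].mean(0))
E
```

```text
clock: 1.45
position: [0.551, -0.2891, 0.2268]
ee_rot: [2.221, 2.221, 0.0]
force: [0.6, 0.3, 0.6]
width: 1.001
gripper_force: 0.0
clock: 2.45
position: [0.5514, -0.288, 0.2267]
ee_rot: [2.597, 1.768, -0.0]
force: [-0.2, 0.1, 0.8]
width: 0.999
gripper_force: 0.0
[ 0.55137674 -0.28800006  0.22676094] [ 9.30174969e-01 -3.67116502e-01  2.71533484e-05] -21.537894068054744
388 ((552.8496704101562, -281.9888916015625), (72.261962890625, 14.849759101867676), 67.17068481445312) [ 0.55572594 -0.2740768   0.19428692]
```

View pics/wrist1.png

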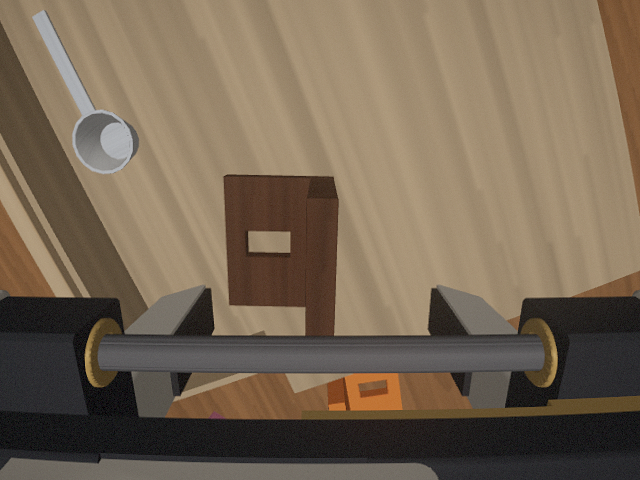

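The wrist view shows the board at columns 305–337, the slot at (269,242) and the scoop clear at top left. The alignment is good, so I'll make a small correction, descend and grip.

```bash
python3 -m creep '[[-0.07,-0.03,0,0.3,1],[0,0,0.6,0,1],[0,0,0.6,0,1],[0,0,0.3,0,1],[0,0,0.24,0,1],[0,0,0,0,1],[0,0,0,0,0],[0,0,0,0,0],[0,0,0,0,0],[0,0,0,0,0],[0,0,0,0,0],[0,0,0,0,0]]' 40 && python3 -m creep '[[0,0,0,0,0],[0,0,0,0,0],[0,0,0,0,0],[0,0,0,0,0]]'
```

```text
clock: 4.05
position: [0.5492, -0.2902, 0.1571]
ee_rot: [2.617, 1.738, 0.0]
force: [-0.5, 0.2, 1.5]
width: 0.398
gripper_force: 0.0
clock: 4.55
position: [0.5493, -0.2902, 0.1571]
ee_rot: [2.617, 1.738, 0.0]
force: [-0.0, -0.6, -0.4]
width: 0.159
gripper_force: 40.0
```

Gripped (14.6 mm). Next I'll lift 50 mm, turn −13° to the rail's yaw and carry it over to the dowel.

```bash
python3 -m creep '[[0,0,-0.25,0,0],[0,0,-0.5,0,0],[0,0,-0.5,0,0],[0,0,0,-0.65,0],[0,0,0,-0.65,0],[0,0,0,-0.65,0],[0,0,0,-0.65,0],[0,0,0,-0.65,0],[0,0,0,0,0]]' && python3 -m creep '[[0.3,0.07,0,0,0],[0.6,0.13,0,0,0],[0.6,0.13,0,0,0],[0.6,0.13,0,0,0],[0.6,0.13,0,0,0],[0.6,0.13,0,0,0],[0.6,0.13,0,0,0],[0.6,0.13,0,0,0],[0.6,0.13,0,0,0],[0.6,0.13,0,0,0],[0.3,0.09,0,0,0],[0,0,0,0,0]]'
python3 - <<'E'
from m import *
w=grab("wrist");cv2.imwrite("pics/wrist2.png",w["pixels"])
d=grab("scene");cv2.imwrite("pics/scene2.png",cv2.resize(d["pixels"][230:350,240:400],None,fx=5,fy=5,interpolation=cv2.INTER_CUBIC))
s=readout.observe();R=cv2.Rodrigues(np.array(s["ee_rot"]))[0];print(s["position"],np.degrees(np.arctan2(R[1,1],R[0,1])),s["force"],s["width"])
E
```

```text
clock: 5.68
position: [0.5492, -0.2902, 0.2076]
ee_rot: [2.403, 2.023, 0.0]
force: [0.5, -0.3, -1.5]
width: 0.16
gripper_force: 40.0
clock: 7.18
position: [0.6427, -0.0615, 0.207]
ee_rot: [-2.401, -2.025, -0.0]
force: [0.0, -0.5, -1.5]
width: 0.161
gripper_force: 40.0
[ 0.64223314 -0.06376053  0.20712506] -9.862841728271095 [ 0.81499372  0.02045482 -1.28097206] 0.1583621270383875
```

View pics/wrist2.png

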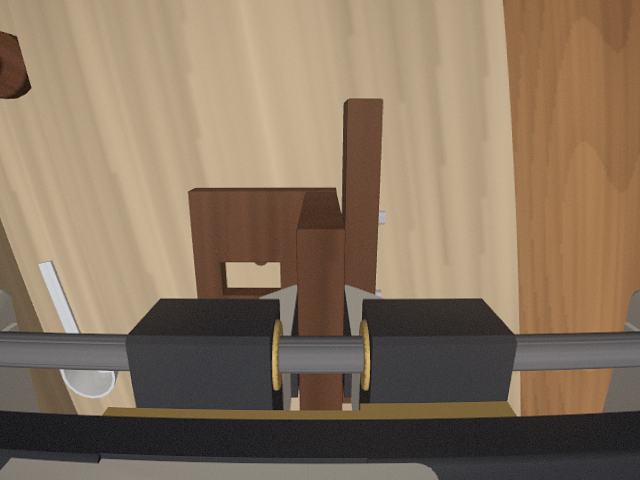

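View pics/scene2.png

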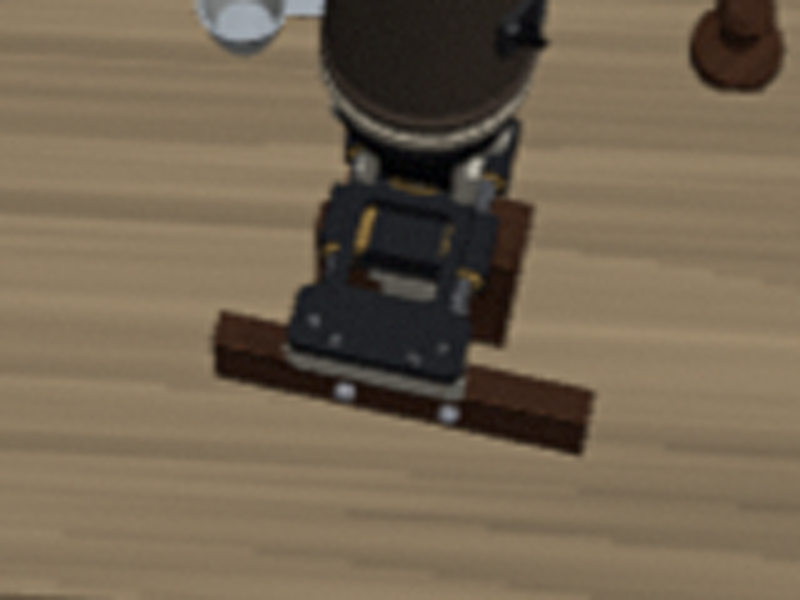

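The wrist view shows the stop held over the dowel: slot at columns 222–281, rows 262–290, with the dowel just showing at (261,264), and the rail parallel to the board at column 345. I'll work out the offset.

Run:
```python
from m import *
w=grab("wrist")
s=readout.observe();t=np.array(s["position"]);R=cv2.Rodrigues(np.array(s["ee_rot"]))[0]
print(t)
def rel(u,v,z): return ((world(w,[u],[v],z)[0]-t)@R*1000).round(1)   # tool x (along +y), tool y (to rail)
print("plate corner",rel(190,190,.172),"slot far L/R",rel(222,262,.172),rel(281,262,.172),"board end",rel(298,229,.245),rel(343,229,.245))
print("slot near edge bottom/top",rel(250,297,.172),rel(250,289,.160))
v,u=np.nonzero(dark(w,110)[262:272,250:275]);print("dowel px",u.min()+250,u.max()+250,v.max()+262)
d=np.array([.6075,-.0565,t[2]]);print("dowel",((d-t)@R*1000).round(1))
print("dowel tip if pix(261,266)", rel(261,266,.134),rel(261,266,.110))
# rail left edge: top z.15
print("rail",rel(345,110,.15),rel(345,220,.15))
```

```text
[ 0.64214914 -0.06416899  0.20714673]
plate corner [ 46.1 -62.8  35.1] slot far L/R [  9.8 -49.8  35.1] [  9.9 -20.3  35.1] board end [ 45.5  -7.3 -37.9] [ 45.5   6.3 -37.9]
slot near edge bottom/top [ -9.1 -36.7  35.2] [ -9.7 -38.8  47.2]Traceback (most recent call last):
  File "<stdin>", line 8, in <module>
    return umr_minimum(a, axis, None, out, keepdims, initial, where)
ValueError: zero-size array to reduction operation minimum which has no identity
```

Run:
```python
from m import *
w=grab("wrist")
s=readout.observe();t=np.array(s["position"]);R=cv2.Rodrigues(np.array(s["ee_rot"]))[0]
print(t)
def rel(u,v,z): return ((world(w,[u],[v],z)[0]-t)@R*1000).round(1)
d=np.array([.6075,-.0565,t[2]]);print("dowel",((d-t)@R*1000).round(1))
print("dowel top near edge", rel(261,266,.134),rel(261,266,.160))
print("rail",rel(345,110,.15),rel(345,220,.15))
print(w["pixels"][256:274,261].max(1))
```

```text
[ 0.64216612 -0.06423511  0.2072082 ]
dowel [  1.7 -35.5  -0. ]
dowel top near edge [ -6.  -36.3  73.2] [  3.2 -32.3  47.2]
rail [82.7 11.7 57.1] [25.9 12.5 57.2]
[104 102 100 101 101  90 157 198 193 194 190 192 192 192 192 192 192 192]
```

The slot is within 1 mm of the dowel, so I'll descend.

```bash
python3 -m creep '[[0,-0.02,0.2,0,0],[0,0,0.2,0,0],[0,0,0.2,0,0],[0,0,0.2,0,0],[0,0,0,0,0]]' && python3 -m creep '[[0,0,0.2,0,0],[0,0,0.15,0,0],[0,0,0.07,0,0],[0,0,0.03,0,0],[0,0,0,0,0],[0,0,0,0,0],[0,0,0,0,0]]'
```

```text
clock: 8.0
position: [0.6412, -0.0626, 0.1742]
ee_rot: [-2.402, -2.023, 0.002]
force: [0.4, -1.0, -0.9]
width: 0.16
gripper_force: 40.0
clock: 8.88
position: [0.6418, -0.0626, 0.1572]
ee_rot: [2.403, 2.023, 0.0]
force: [-0.5, -0.2, -2.0]
width: 0.163
gripper_force: 40.0
```

```bash
python3 -m creep '[[0,0,0.01,0,0],[0,0,0,0,0],[0,0,0,0,0]]' && python3 -m creep '[[0,0,0.01,0,0],[0,0,0,0,0],[0,0,0,0,0]]'
python3 - <<'E'
from m import *
w=grab("wrist");cv2.imwrite("pics/wrist3.png",w["pixels"])
s=readout.observe();t=np.array(s["position"]);R=cv2.Rodrigues(np.array(s["ee_rot"]))[0];print(t,s["force"])
E
```

```text
clock: 9.25
position: [0.6419, -0.0626, 0.1572]
ee_rot: [2.403, 2.023, 0.001]
force: [-2.1, -0.7, 4.5]
width: 0.162
gripper_force: 40.0
clock: 9.62
position: [0.6419, -0.0626, 0.1571]
ee_rot: [2.403, 2.023, 0.001]
force: [-3.2, 0.6, 8.8]
width: 0.165
gripper_force: 40.0
[ 0.64188468 -0.06263165  0.1571356 ] [-3.07169613 -0.93196979  9.29248502]
```

View pics/wrist3.png

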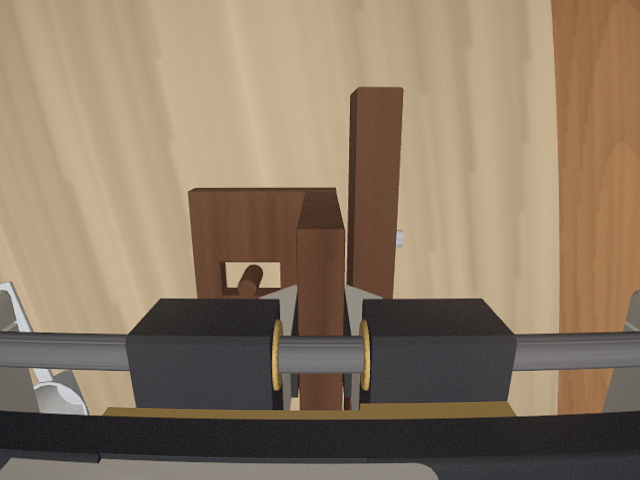

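The dowel stands in the slot at (250,280), the plate is flat, and the rail is just to the right of the board. I'll ease the down-push a little and check the rail's angle relative to the tool.

```bash
python3 -m creep '[[0,0,-0.01,0,0],[0,0,0,0,0]]'
python3 - <<'E'
from m import *
w=grab("wrist")
s=readout.observe();t=np.array(s["position"]);R=cv2.Rodrigues(np.array(s["ee_rot"]))[0]
g=cv2.cvtColor(w["pixels"],cv2.COLOR_BGR2GRAY)
print(g[150,343:365],g[250,343:365])
vs=np.arange(105,280)
for thr,z,nm in((90,.11,"foot"),):
    ul=np.array([340+np.argmax(g[v,340:380]<thr)-.5 for v in vs])
    e=(world(w,ul,vs,z)-t)@R*1000;k=np.polyfit(e[:,0],e[:,1],1);print(nm,np.degrees(np.arctan(k[0])),k[1],np.std(e[:,1]-np.polyval(k,e[:,0])))
# board/plate inner line & plate top edge for squareness of stop in tool
vs=np.arange(200,285);ul=np.array([180+np.argmax(g[v,180:215]<90)-.5 for v in vs])
e=(world(w,ul,vs,.122)-t)@R*1000;k=np.polyfit(e[:,0],e[:,1],1);print("plate edge",np.degrees(np.arctan(k[0])),k[1])
print(s["force"],s["ft_torque"])
E
```

```text
clock: 9.93
position: [0.6419, -0.0626, 0.1572]
ee_rot: [2.403, 2.023, 0.001]
force: [-2.8, 0.4, 6.3]
width: 0.16
gripper_force: 40.0
[173 174 174 173 177 183  87  50  52  60  55  52  53  82  82  81  82  84
  84  84  82  86] [ 73  52 178 186  90  41  44  48  48  42  57  73  71  70  78  76  77  73
  73  78  76  81]
foot 3.701809966297202 9.031039048375197 1.0620080149199085
plate edge 0.494790096061335 -64.18305941808643
[-2.27883628  0.08630535  6.16821859] [0.04998023 0.62086113 0.0182541 ]
```

Run:
```python
from m import *
w=grab("wrist")
s=readout.observe();t=np.array(s["position"]);R=cv2.Rodrigues(np.array(s["ee_rot"]))[0]
g=cv2.cvtColor(w["pixels"],cv2.COLOR_BGR2GRAY)
vs=np.arange(105,290)
def fit(ul,z,nm):
    e=(world(w,ul,vs,z)-t)@R*1000
    for _ in range(3):
        k=np.polyfit(e[:,0],e[:,1],1);r=abs(e[:,1]-np.polyval(k,e[:,0]));e=e[r<max(.5,2*np.median(r))]
    print(nm,len(e),np.degrees(np.arctan(k[0])),k[1],r.max())
f=lambda v,a,b:a+np.argmax(np.diff(g[v,a:b].astype(int))*0+(np.diff(g[v,a:b].astype(int))<-50))+.7
fit(np.array([f(v,346,375) for v in vs]),.11,"foot")
fit(np.array([354+np.argmax(g[v,354:375]>64)-.3 for v in vs]),.15,"top edge")
```

```text
foot 185 0.08773928130218195 13.181016171914873 0.35386174703383944
top edge 184 -0.1526775081258289 13.542439868624355 0.3141953063450682
```

The rail is parallel to the tool within 0.2°, with a gap of about 5.9 mm. I'll approach slowly.

```bash
python3 -m creep '[[0,0.02,-0.005,0,0],[0,0.02,0,0,0],[0,0.02,0,0,0],[0,0.02,0,0,0],[0,0.02,0,0,0],[0,0.015,0,0,0],[0,0.01,0,0,0],[0,0,0,0,0],[0,0,0,0,0]]' && python3 -m creep '[[0,0.01,0,0,0],[0,0,0,0,0],[0,0,0,0,0]]'
```

```text
clock: 11.15
position: [0.6457, -0.0632, 0.1572]
ee_rot: [-2.402, -2.023, 0.002]
force: [-6.2, 2.0, 8.4]
width: 0.161
gripper_force: 40.0
clock: 11.52
position: [0.646, -0.0632, 0.1572]
ee_rot: [-2.402, -2.023, 0.002]
force: [-7.0, 0.8, 8.3]
width: 0.16
gripper_force: 40.0
```

The drag comes from the down-push (fz 8 N), so I'll relieve that and carry on.

```bash
python3 -m creep '[[0,0,-0.012,0,0],[0,0,0,0,0],[0,0,0,0,0]]' && python3 -m creep '[[0,0.01,0,0,0],[0,0.01,0,0,0],[0,0,0,0,0],[0,0,0,0,0]]' && python3 -m creep '[[0,0.01,0,0,0],[0,0,0,0,0],[0,0,0,0,0]]'
```

```text
clock: 11.9
position: [0.647, -0.0635, 0.1572]
ee_rot: [-2.403, -2.023, 0.0]
force: [-1.1, -0.9, -0.0]
width: 0.161
gripper_force: 40.0
clock: 12.4
position: [0.6479, -0.0637, 0.1573]
ee_rot: [2.403, 2.023, -0.0]
force: [0.8, -0.6, -2.0]
width: 0.164
gripper_force: 40.0
clock: 12.78
position: [0.648, -0.0637, 0.1573]
ee_rot: [-2.403, -2.023, 0.001]
force: [-3.4, 0.5, -0.7]
width: 0.161
gripper_force: 40.0
```

Rail contact at about 6 mm, as expected. Building the push in small steps.

```bash
python3 -m creep '[[0,0.01,0.005,0,0],[0,0,0,0,0],[0,0,0,0,0]]'
python3 - <<'E'
from m import *
f=[]
for _ in range(6):
    s=readout.observe();w=vision.get_image("side");f.append(np.r_[s["force"],s["ft_torque"]])
print(np.mean(f,0).round(2),s["position"],s["ee_rot"])
E
```

```text
clock: 13.15
position: [0.648, -0.0637, 0.1572]
ee_rot: [-2.402, -2.023, 0.001]
force: [-4.5, 1.0, 2.0]
width: 0.161
gripper_force: 40.0
[-4.62  0.81  2.09  0.15  1.17 -0.13] [ 0.64798542 -0.06371813  0.15717749] [-2.40248645e+00 -2.02276555e+00  1.28757258e-03]
```

```bash
cat > f.py <<'E'
from m import *
f=[]
for _ in range(8):
    s=readout.observe();w=vision.get_image("side");f.append(np.r_[s["force"],s["ft_torque"]])
f=np.mean(f,0);R=cv2.Rodrigues(np.array(s["ee_rot"]))[0];y=R[:,1]
print("F",f[:3].round(2),"push",round(-f[:3]@y,2),"M",f[3:].round(3),"yaw",np.degrees(np.arctan2(y[1],y[0])).round(2),"tilt",np.degrees(y[2]).round(2),s["position"],s["clock"])
E
python3 -m creep '[[0,0.01,0,0,0],[0,0,0,0,0],[0,0,0,0,0]]' && python3 f.py && python3 -m creep '[[0,0,0,0.1,0],[0,0,0,0,0],[0,0,0,0,0]]' && python3 f.py
```

```text
clock: 13.82
position: [0.648, -0.0637, 0.1572]
ee_rot: [-2.402, -2.022, 0.002]
force: [-6.4, 0.1, 1.9]
width: 0.159
gripper_force: 40.0
F [-6.45  0.96  2.63] push 6.52 M [ 0.195  1.515 -0.125] yaw -9.81 tilt -0.11 [ 0.64800294 -0.06375175  0.15718096] 14.175
clock: 14.6
position: [0.648, -0.0637, 0.1572]
ee_rot: [-2.409, -2.015, 0.002]
force: [-6.6, 0.3, 3.1]
width: 0.163
gripper_force: 40.0
F [-6.58  0.45  2.94] push 6.56 M [0.206 1.528 0.222] yaw -10.18 tilt -0.11 [ 0.64800477 -0.063724    0.15717456] 14.95
```

```bash
python3 -m creep '[[0,0,0,-0.06,0],[0,0.01,0,0,0],[0,0.008,0,0,0],[0,0,0,0,0],[0,0,0,0,0]]' && python3 f.py
```

```text
clock: 15.62
position: [0.648, -0.0637, 0.1572]
ee_rot: [-2.404, -2.019, 0.004]
force: [-9.9, 1.1, 4.9]
width: 0.16
gripper_force: 40.0
F [-9.65  1.27  5.54] push 9.74 M [0.279 2.139 0.014] yaw -9.95 tilt -0.19 [ 0.64801806 -0.06371043  0.15715919] 15.975
```

```bash
python3 -m creep '[[0,0.003,-0.005,0,0],[0,0,0,0,0],[0,0,0,0,0],[0,0,0,0,0],[0,0,0,0,0]]' && python3 f.py
python3 - <<'E'
from m import *
w=grab("wrist");s=grab("side")
a=cv2.resize(w["pixels"][80:320,170:420],None,fx=1.6,fy=1.6);b=cv2.resize(s["pixels"][150:290,170:300],(400,384))
cv2.imwrite("pics/end.png",np.hstack([a,b]))
E
```

```text
clock: 16.65
position: [0.648, -0.0637, 0.1572]
ee_rot: [-2.404, -2.019, 0.004]
force: [-8.8, 1.4, 4.3]
width: 0.166
gripper_force: 40.0
F [-9.01  1.29  4.44] push 9.12 M [0.303 2.117 0.018] yaw -9.95 tilt -0.21 [ 0.64803836 -0.06370833  0.1571874 ] 17.0
```

View pics/end.png

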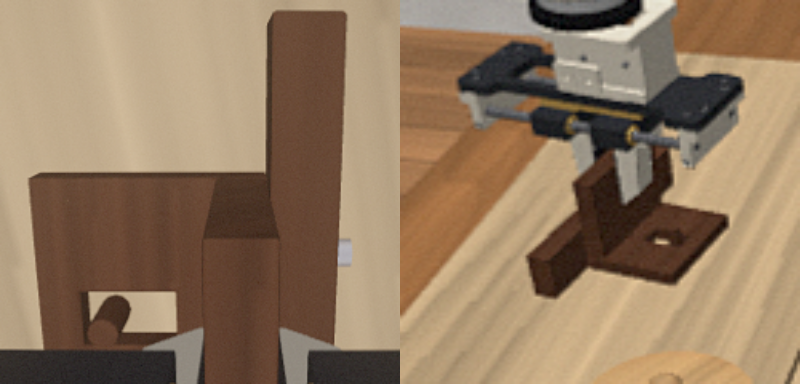

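The board is flush against the rail along its length, the plate is flat and the dowel is in the slot. One last trim to 10 N.

```bash
python3 -m creep '[[0,0.006,0,0,0],[0,0,0,0,0],[0,0,0,0,0],[0,0,0,0,0],[0,0,0,0,0],[0,0,0,0,0]]' && python3 f.py
```

```text
clock: 17.9
position: [0.6481, -0.0637, 0.1572]
ee_rot: [-2.403, -2.019, 0.004]
force: [-9.8, 1.3, 4.4]
width: 0.16
gripper_force: 40.0
F [-9.87  1.12  5.13] push 9.94 M [0.316 2.31  0.013] yaw -9.95 tilt -0.23 [ 0.64806845 -0.06368362  0.15718302] 18.25
```

```bash
python3 -c "from cell import sign_off; print(sign_off())"
```

```text
the job is handed in; nothing more can be done
None
```

The walnut stop is hung over the dowel, flat on the shelf and flush against the rail, held at about 10 N (measured 9.9 N, shelf friction included) with the grip still closed; I handed the job in at about 18 s, and the canister, mug, scoop, tamper and drawer were not touched.

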